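Lock out the cigar-mould press

TASK

Lock out the mould press for cleaning: on its sloping control box press the yellow key, then the blue key, then the red key, one at a time, each right down but gently. Then pull the orange interlock plug out of its socket and stand it upright, black end down, in the aluminium tray with the padlock, setting it down rather than dropping it. Leave everything else on the bench where it is.

Things in the scene. Friction and masses are not known exactly. Their poses are not given: they have to be found in the camera images.
- console: Control box, grey, fixed: 300 mm wide (its y), about 140 mm deep. Its plane face, 140 mm up the slope, is inclined 35 deg: low edge (45 mm high) at its -x, high edge (125 mm) at its +x. Origin: on the bench, 85 mm below the face's centre. The three keys are at the left (+y) of the face, the plug's socket at the right (-y).
- socket (a point): Centre of the mouth of the plug's rectangular socket, in the plane of the sloping face; the socket is 32 mm deep along the face's normal. (The point's own axes are those of console.)
- plug: Block, 160 g: 30 mm thick (x, up the slope when plugged in), 60 wide (y), 90 long (z). Origin: centre of its lower end; z points out of the socket along the face's normal. Lower 32 mm (black, grooved sides) are in the socket with 1 mm play (it may lean 4 deg), upper 58 mm (orange) stand free. Sprung balls in the socket hold it: it comes out along z with a pull of about 5 to 15 N, gone after 20 mm.
- tray: Shallow aluminium tray fixed to the bench, 200 mm (its x) by 130 mm (its y), walls 4 mm thick and 22 mm high, floor 4 mm thick. Origin: centre of its underside. The half towards its -x is empty.
- padlock: Brass padlock lying in the +x half of the tray, body 45 x 50 x 22 mm, with a steel shackle, about 75 mm long in all. Origin: centre of the body's underside. Bystander.
- bowl: Red paste bowl, 90 mm across, 50 mm high. Origin: centre of its underside. Bystander.
- bottle: Clear water bottle with a blue cap, 72 mm diameter, 190 mm high. Origin: centre of its underside. Bystander.
- jar: Amber glass jar with a black lid, 52 mm diameter, 75 mm high. Origin: centre of its underside. Bystander.
- bundle: Banded bundle of nine brown cigars, 100 mm (its x) by 140 mm (its y), 38 mm high. Origin: centre of its underside. Bystander.
- mould: Wooden cigar-mould half, grooved block 100 mm (its x) by 260 mm (its y), 39 mm high. Origin: centre of its underside. Bystander.
- scissors: Scissors with blue handles lying flat, 190 mm long along its x (points to +x), 80 mm wide, 12 mm high. Origin: at the pivot, on the bench. Bystander.
- yellow_base: Steel ring, 52 mm diameter, 6 mm high, fixed on the sloping face. Origin: centre of its underside; z is the face's outward normal. Keys stand in one level row, 62 mm apart, in changing order. A black collar (43 mm) carries the round sprung yellow cap (38 mm). The collar's height differs from key to key, unreported: the cap's top is 20 to 32 mm above this origin along z; find it by touch.
- blue_base: Steel ring, 52 mm diameter, 6 mm high, fixed on the sloping face. Origin: centre of its underside; z is the face's outward normal. Keys stand in one level row, 62 mm apart, in changing order. A black collar (43 mm) carries the round sprung blue cap (38 mm). The collar's height differs from key to key, unreported: the cap's top is 20 to 32 mm above this origin along z; find it by touch.
- red_base: Steel ring, 52 mm diameter, 6 mm high, fixed on the sloping face. Origin: centre of its underside; z is the face's outward normal. Keys stand in one level row, 62 mm apart, in changing order. A black collar (43 mm) carries the round sprung red cap (38 mm). The collar's height differs from key to key, unreported: the cap's top is 20 to 32 mm above this origin along z; find it by touch.
- yellow (a joint): Travel of the yellow cap into its collar: 0 released, 0.010 m right down; it starts to move at about 1.8 N and is right down at about 6 N; springs back by itself. Pressing past the bottom loads the key hard: over 45 N on a key damages it.
- blue (a joint): Travel of the blue cap into its collar: 0 released, 0.010 m right down; it starts to move at about 1.8 N and is right down at about 6 N; springs back by itself. Pressing past the bottom loads the key hard: over 45 N on a key damages it.
- red (a joint): Travel of the red cap into its collar: 0 released, 0.010 m right down; it starts to move at about 1.8 N and is right down at about 6 N; springs back by itself. Pressing past the bottom loads the key hard: over 45 N on a key damages it.
Things that resemble listed ones, but are neither listed nor needed, are in the scene too. What is shaped like the plug but pink, turquoise or white is not meant.

How it is judged:
By the outcome, as a careful person would: the job done as asked, in the order asked, and still so for the second after the job is handed in, with the robot touching nothing.
It also fails if it takes over 67 s, if anything falls off the work surface, if the arm or the gripper's body presses on something with over 40 N, if the wrist force passes 120 N, or if a joint passes its speed limit or range.

ROBOT

A 6-joint arm with a two-finger parallel gripper is mounted at the origin on the work surface. World frame = base frame: x ahead of the robot, y to its left, z up, the work surface at z = 0. Lengths are in m, angles in degrees, forces in N, time in s.
With the tool pointing down it reaches from about 0.4 to 0.825 m from the base axis. Payload 7 kg.
Tool frame: the origin (TCP) lies on the centre line of the jaws, within the pads' length; the fingertips stand 19 mm ahead of it and the grasp point (between the pads) is the TCP (r.tips_ahead is the distance from the TCP to the fingertips, in m); z points along the fingers, y is the line along which they close (so a half turn about z gives the same grasp; the last joint's range is limited). The gripper opens to 88 mm and grips with 3 to 60 N. Pads are 19 mm wide; open, the fingers measure 130 mm over their backs; the gripper's body (78 mm by 193 mm) begins 47 mm behind the grasp point.
Start: joints at [-59.295, 20.546, 0.682, 0, -70.136, -16.507], TCP at [0.166, -0.654, 0.246] pointing down, gripper open.
Joint ranges: [-176.03, 176.03], [-82.01, 121.73], [-58.28, 71.71], [-173.87, 95.51], [-174.79, -0.11], [-173.66, 173.66]. Speed limits (degrees/s): [136.94, 136.94, 172.46, 180, 180, 180].

INTERFACE

Orientations are given as [roll, pitch, yaw] about the fixed x, y, z axes, in that order (R = Rz(yaw) Ry(pitch) Rx(roll)).
In Python, from plant import r, viewer, close_job gives the robot as it stands. The module is installed in compiled form; this text tells all that it offers.
- The arm moves only by the tool arm_command, never from a script. Its arguments are lists of equal length, an entry for each row: "travel": the shift along the world's x, y, z scaled (see below), a list of three; "delta_rot": the turn, a rotation vector about the world's x, y, z scaled (see below), a list of three. In form: {"travel": [[dx, dy, dz], ...], "delta_rot": [[rx, ry, rz], ...]}. A call has 1 to 20 rows; each row is the pose to reach, as a shift and turn from the pose commanded when the call began; what a row does not reach only later rows make up. The controller multiplies each number of a shift by 0.5 m and each number of a turn by 90 degrees. A row lasts 1/8 s, in which the tool goes at most 62.5 mm and 10.7 degrees, less where a joint would pass 70% of its speed; a pose out of reach is approached as far as the arm can. A call with a number of a shift or a turn outside -1 to 1 is refused whole. A call with a gripper value outside its range is refused whole. "grip" is the opening, from 0 (shut) to 1 (fully open), set as the call begins (left out, the last holds). The fingers move at their own pace and stop on an object; "newtons" is the grip in N (left out, the last holds). Time passes only in rows, so rows that repeat a pose let the fingers close. It gives the time, the measured TCP pose, the force, the opening and the grip force at its end, in the units of the state.
- r.get_state(): the state, without advancing time (a new reading comes with each control period).
- viewer.capture(name): name is "scene" or "top"; returns a dict with "img" (420x560x3 uint8, red, green, blue), "camera_matrix" (3x3 intrinsics, pixels), "R" (3x3) and "t" (3): a world point X has camera coordinates R X + t. Camera axes: x right, y down, z forward; pixel columns grow to the right and rows downward; lengths in m; the calibration is good to about 2 mm. A picture is of the moment at which its call begins. There is no depth.
- close_job(): hands the job in; it is judged then, once.
The state is a dict: "time_s": time; "joints": joint angles; "qd": joint speeds; "joint_torque": joint torques, N m; "tcp_pos": TCP position; "eef_rot": TCP orientation; "contact_force": force on the tool from outside, world axes, zero at the start; "moment": the same for the moment, N m; "gripper_width": finger opening in m; "gripper_force": force on a finger pad.
Only numpy, scipy, OpenCV 4.12 (cv2) and the standard library are available. Lean on these libraries where they do the work, as an engineer would, in place of code of your own. Each camera call takes 0.05 s, during which the arm holds its last target. There are 200 camera calls.

## Working session

There is one attempt and no reset: what is moved stays moved. The work goes in short steps, Python scripts to look and compute and a tool call to move; the robot and the scene stay as the last step left them, time stands still between calls to the robot, and variables do not carry over. Pictures are saved under pics/ and viewed, at most 10 in all, crops included, and the job is handed in when it is done.

Besides the shell and the picture viewer there is one more tool, called after "Emit:" by a JSON object that holds its "op" and its "data", one argument or row to a line. arm_command: Moves the arm, as the interface text tells. Shifts and turns lie within -1 to 1; 1 stands for 0.5 m of shift or 90 degrees of turn. Its arguments: {"type":"object","properties":{"travel":{"type":"array"},"delta_rot":{"type":"array"},"grip":{"type":"number"},"newtons":{"type":"number"}},"required":["travel","delta_rot"]}

```bash
mkdir -p pics; python3 - <<'E'
from plant import r, viewer
import cv2,pickle
d={}
for n in("scene","top"):
    c=viewer.capture(n); d[n]=c
    cv2.imwrite(f"pics/{n}0.png",c["img"][:,:,::-1])
    print(n,c["camera_matrix"],c["R"],c["t"])
pickle.dump(d,open("cap0.pkl","wb"))
s=r.get_state();print(s)
E
```

```text
scene [[528.28289299   0.         283.43937387]
 [  0.         528.28289299 205.81827172]
 [  0.           0.           1.        ]] [[ 0.16053902  0.98693611  0.01357704]
 [ 0.63685154 -0.09306412 -0.76534906]
 [-0.75408709  0.13151495 -0.6434722 ]] [-0.1088967  -0.25963169  1.7108565 ]
top [[503.81668883   0.         287.93025053]
 [  0.         503.81668883 203.13920629]
 [  0.           0.           1.        ]] [[ 0.02364865 -0.99963976  0.01269202]
 [-0.99058296 -0.02514317 -0.13458533]
 [ 0.13485597 -0.00938974 -0.99082072]] [0.01671178 0.52888922 1.14262336]
{'time_s': 0.1, 'joints': array([-5.92952902e+01,  2.05864946e+01,  6.40499725e-01, -1.89153861e-02,
       -7.01358169e+01, -1.65077396e+01]), 'qd': array([ 0.03597642, -0.12230516,  0.14199808,  0.05852274,  0.04431405,
       -0.09206376]), 'joint_torque': array([-2.25610340e-03, -5.84161985e+01,  2.93750292e+01,  7.01553404e+00,
        1.01717180e-02, -7.00911687e-05]), 'tcp_pos': array([ 0.16544487, -0.65399692,  0.24473331]), 'eef_rot': array([ 1.79916507e+02, -6.19884613e-03, -1.65809465e+02]), 'contact_force': array([ 0.16514473, -0.20235738, -0.32009498]), 'moment': array([ 0.05538254, -0.0036332 ,  0.02055821]), 'gripper_force': 0.0, 'gripper_width': 0.08746742030748006}
```

View pics/scene0.png

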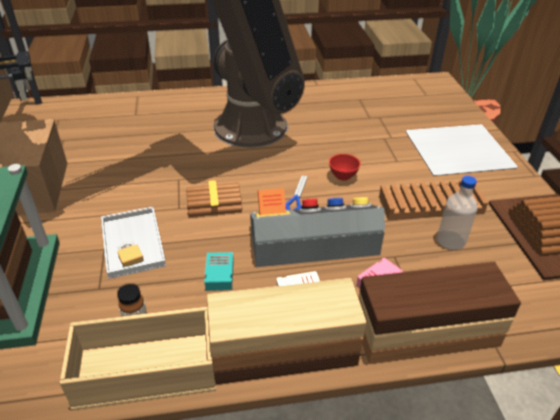

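View pics/top0.png

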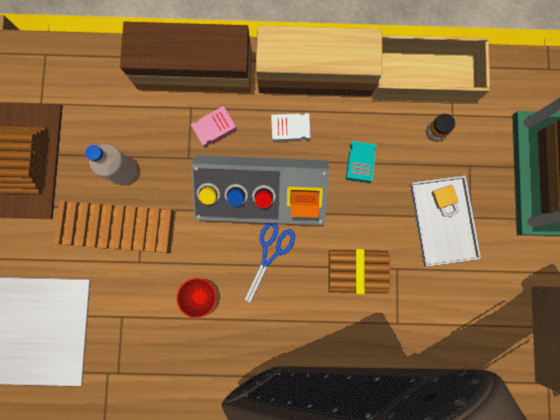

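The scene view looks from behind the console. In the top view the keys are yellow (207,195), blue (236,196) and red (264,198), with the orange plug at (305,204). The tray spans (412–478, 178–266), with the padlock in its upper half.

```bash
cat > h.py <<'E'
import numpy as np,cv2,pickle
def ray(c,uv):
    K,R,t=c["camera_matrix"],np.array(c["R"]),np.array(c["t"])
    d=R.T@np.linalg.solve(K,[uv[0],uv[1],1.]); return -R.T@t,d
def onz(c,uv,z):
    o,d=ray(c,uv); return o+d*(z-o[2])/d[2]
def onplane(c,uv,p,n):
    o,d=ray(c,uv); return o+d*((p-o)@n)/(d@n)
def proj(c,X):
    p=c["camera_matrix"]@(np.array(c["R"])@np.array(X)+np.array(c["t"])); return p[:2]/p[2]
def blobs(img,lo,hi,box,amin=30):
    h=cv2.cvtColor(img,cv2.COLOR_RGB2HSV); m=cv2.inRange(h,np.array(lo),np.array(hi))
    k=np.zeros_like(m); x0,y0,x1,y1=box; k[y0:y1,x0:x1]=m[y0:y1,x0:x1]
    cs,_=cv2.findContours(k,cv2.RETR_EXTERNAL,cv2.CHAIN_APPROX_NONE)
    return [c for c in cs if cv2.contourArea(c)>amin]
E
python3 - <<'E'
from h import *
d=pickle.load(open("cap0.pkl","rb"));im=d["top"]["img"]
a=cv2.resize(im[145:235,185:335],None,fx=5,fy=5,interpolation=cv2.INTER_CUBIC)
b=cv2.resize(im[170:274,400:490],None,fx=4,fy=4)
cv2.imwrite("pics/c1.png",a[:,:,::-1]);cv2.imwrite("pics/c2.png",b[:,:,::-1])
box=(190,150,330,230)
for n,lo,hi in(("yellow",(22,150,120),(33,255,255)),("blue",(105,120,60),(125,255,255)),("red",(0,180,90),(5,255,255)),("red2",(172,180,90),(180,255,255)),("orange",(6,180,120),(20,255,255))):
    for c in blobs(im,lo,hi,box):
        print(n,cv2.contourArea(c),cv2.boundingRect(c),cv2.minAreaRect(c),cv2.fitEllipse(c)[:2])
E
```

```text
yellow 140.0 (287, 187, 36, 20) ((304.3275146484375, 196.1917266845703), (35.014225006103516, 18.65810203552246), 1.7357046604156494) ((304.00421142578125, 197.37770080566406), (22.271913528442383, 37.351890563964844))
yellow 223.5 (199, 187, 17, 18) ((207.0, 195.5), (17.0, 16.0), 90.0) ((207.14862060546875, 195.45840454101562), (16.342546463012695, 17.536701202392578))
blue 47.0 (262, 223, 16, 7) ((269.5, 226.0), (6.0, 15.0), 90.0) ((270.2644348144531, 226.7321014404297), (7.572155952453613, 14.174281120300293))
blue 230.5 (227, 188, 17, 19) ((235.0, 197.0), (18.0, 16.0), 90.0) ((235.06553649902344, 197.13975524902344), (16.470600128173828, 17.96045684814453))
red 216.0 (255, 190, 17, 18) ((263.0, 198.5), (17.0, 16.0), 90.0) ((263.0118408203125, 198.87408447265625), (16.27520751953125, 17.106761932373047))
orange 660.0 (291, 191, 29, 27) ((305.0, 204.0), (26.0, 28.0), 90.0) ((304.4710693359375, 203.9532928466797), (28.73015022277832, 31.602319717407227))
```

View pics/c1.png

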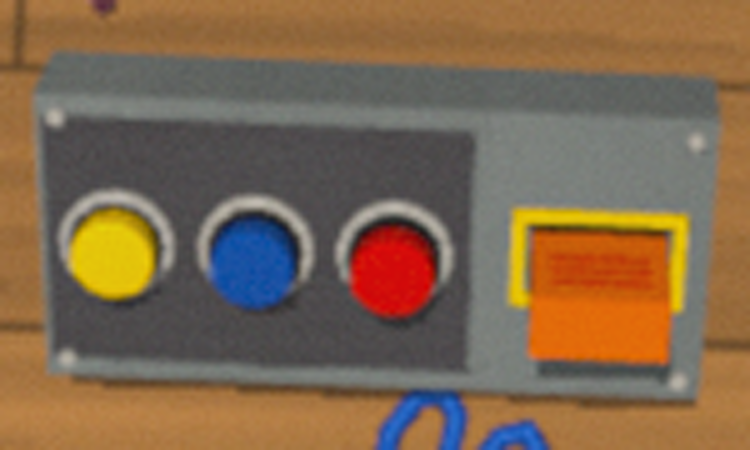

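View pics/c2.png

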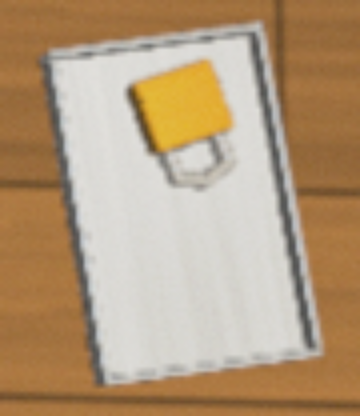

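The crops show the face corners at crop pixels (38,95), (716,120), (50,373) and (695,401). The ring tops are at y≈188, 194 and 199. The plug has its yellow frame around the socket. The tray rim corners are (48,52), (262,22), (322,352) and (100,382), and its lower half is empty.

```bash
python3 - <<'E'
from h import *
d=pickle.load(open("cap0.pkl","rb"));c=d["top"]
np.set_printoptions(precision=4,suppress=True)
A=lambda x,y:((x+.5)/5-.5+185,(y+.5)/5-.5+145)
B=lambda x,y:((x+.5)/4-.5+400,(y+.5)/4-.5+170)
TL,TR=[onz(c,A(*p),.125) for p in((38,95),(716,120))]
BL,BR=[onz(c,A(*p),.045) for p in((50,373),(695,401))]
print("corners",TL,TR,BL,BR,"w",np.linalg.norm(TL-TR),np.linalg.norm(BL-BR),"slope",np.linalg.norm(TL-BL),np.linalg.norm(TR-BR))
ctr=(TL+TR+BL+BR)/4
y=(TL-TR)+(BL-BR); y[2]=0;y/=np.linalg.norm(y); x=np.array([y[1],-y[0],0])
yaw=np.degrees(np.arctan2(x[1],x[0]))
s=np.radians(35);n=-np.sin(s)*x+np.array([0,0,np.cos(s)]);u=np.cos(s)*x+np.array([0,0,np.sin(s)])
print("centre",ctr,"yaw",yaw,"n",n,"u",u)
loc=lambda P:np.array([(P-ctr)@u,(P-ctr)@y,(P-ctr)@n])
for nm,top,l,rr,cap in(("Y",(115,188),58,176,(207.1,195.46)),("B",(256,194),197,315,(235.07,197.14)),("R",(394,199),335,454,(263.01,198.87))):
    t=loc(onplane(c,A(*top),ctr+.006*n,n)); L=loc(onplane(c,A(l,245),ctr+.006*n,n));Rr=loc(onplane(c,A(rr,250),ctr+.006*n,n))
    base=np.array([t[0]-.026,(L[1]+Rr[1])/2])
    print(nm,"base",base,"y by top",t[1],"ringw",L[1]-Rr[1])
    for h in(.02,.024,.028,.032): print("  cap at",h,loc(onplane(c,cap,ctr+h*n,n))[:2])
for p in((512,208),(690,215),(510,303),(684,311)): print("frame",loc(onplane(c,A(*p),ctr,n)))
for p in((529,307),(670,307),(530,358),(668,362)): print("plugtop",loc(onplane(c,A(*p),ctr+.058*n,n)))
T=[onz(c,B(*p),.022) for p in((48,52),(262,22),(322,352),(100,382))]
print("tray",np.array(T),[np.linalg.norm(T[i]-T[i-1]) for i in range(4)],np.mean(T,0)[:2])
T=np.array(T);print("empty ctr",(T.mean(0)+(T[2]+T[3])/2)/2, "xdir",np.degrees(np.arctan2(*((T[0]+T[1]-T[2]-T[3])[[1,0]]))))
pickle.dump((ctr,x,y,n,u),open("con.pkl","wb"))
E
```

```text
corners [0.5977 0.241  0.125 ] [ 0.5944 -0.0547  0.125 ] [0.4842 0.2439 0.045 ] [ 0.4787 -0.0538  0.045 ] w 0.29567201384814484 0.2977171227623836 slope 0.1388818341497656 0.14068684968250464
centre [0.5388 0.0941 0.085 ] yaw -0.8581816372326702 n [-0.5735  0.0086  0.8192] u [ 0.8191 -0.0123  0.5736]
Y base [0.0029 0.1148] y by top 0.11470385776956803 ringw 0.05263514192766516
  cap at 0.02 [0.0032 0.1145]
  cap at 0.024 [0.0053 0.1138]
  cap at 0.028 [0.0073 0.1132]
  cap at 0.032 [0.0093 0.1125]
B base [0.0028 0.0527] y by top 0.0525296330245015 ringw 0.05262182372170481
  cap at 0.02 [0.0019 0.0529]
  cap at 0.024 [0.0039 0.0525]
  cap at 0.028 [0.0059 0.052 ]
  cap at 0.032 [0.0079 0.0516]
R base [ 0.0031 -0.009 ] y by top -0.008372140522794802 ringw 0.05305401993519729
  cap at 0.02 [ 0.0004 -0.0088]
  cap at 0.024 [ 0.0024 -0.0089]
  cap at 0.028 [ 0.0044 -0.0091]
  cap at 0.032 [ 0.0064 -0.0093]
frame [ 0.0241 -0.0606 -0.    ]
frame [ 0.0242 -0.1398 -0.    ]
frame [-0.0234 -0.0615 -0.    ]
frame [-0.024  -0.1405 -0.    ]
plugtop [ 0.0052 -0.0694  0.058 ]
plugtop [ 0.0079 -0.1295  0.058 ]
plugtop [-0.0196 -0.0708  0.058 ]
plugtop [-0.0189 -0.1305  0.058 ]
tray [[ 0.5871 -0.2644  0.022 ]
 [ 0.6086 -0.3931  0.022 ]
 [ 0.4128 -0.4237  0.022 ]
 [ 0.3922 -0.293   0.022 ]] [np.float64(0.19690878891592367), np.float64(0.1304696574182899), np.float64(0.19820621820283457), np.float64(0.13229341794849103)] [ 0.5002 -0.3436]
empty ctr [ 0.4514 -0.351   0.022 ] xdir 8.6157883666699
```

The measurements agree with each other: the ring pitch is 62 mm, the tray 200x130 and the face 300x140. Next I work out the deltas.

```bash
cat >> h.py <<'E'
from scipy.spatial.transform import Rotation as Ro
np.set_printoptions(precision=4,suppress=True)
ctr,cx,cy,n,u=pickle.load(open("con.pkl","rb")) 
RC=np.column_stack([-u,cy,-n])
def W(a,b,h): return ctr+a*u+b*cy+h*n
def go(P=None,R=None):
    from plant import r
    s=r.get_state(); Rm=Ro.from_euler("xyz",s["eef_rot"],degrees=True)
    print("t",s["time_s"],"tcp",s["tcp_pos"],"F",s["contact_force"],"Fn",s["contact_force"]@n,"loc",(s["tcp_pos"]-ctr)@np.column_stack([u,cy,n]))
    if P is not None: print("travel",(P-s["tcp_pos"])/.5)
    if R is not None: print("rot",(Ro.from_matrix(R)*Rm.inv()).as_rotvec(degrees=True)/90)
E
python3 - <<'E'
from h import *
go(W(.003,.1148,.020+.019+.015),RC); print(n/.5)
E
```

```text
t 0.1 tcp [ 0.1654 -0.654   0.2447] F [ 0.1651 -0.2024 -0.3201] Fn -0.35865736048628843 loc [-0.205  -0.7536  0.3385]
travel [ 0.6931  1.7266 -0.2276]
rot [ 0.0444 -0.3875 -0.1622]
[-1.147   0.0172  1.6383]
```

Emit:
{"op": "arm_command", "data": {
  "travel": [
    [0.05,0.08,0.02],
    [0.11,0.18,0.05],
    [0.17,0.29,0.08],
    [0.23,0.4,0.11],
    [0.29,0.5,0.11],
    [0.35,0.6,0.11],
    [0.41,0.7,0.11],
    [0.45,0.77,0.11],
    [0.47,0.8,0.11]
  ],
  "delta_rot": [
    [0,0,0],
    [0,0,0],
    [0,0,0],
    [0,0,-0.03],
    [0,0,-0.06],
    [0,0,-0.1],
    [0,0,-0.13],
    [0,0,-0.16],
    [0,0,-0.16]
  ],
  "grip": 0,
  "newtons": 20
}}

```text
time_s: 1.23
tcp_pos: [0.4012, -0.2524, 0.3005]
eef_rot: [180.0, 0.0, 179.9]
contact_force: [0.1, -0.5, 0.1]
gripper_width: 0.0039
gripper_force: 0.0
```

```bash
python3 - <<'E'
from h import *
go(W(.003,.1148,.020+.019+.015),RC)
E
```

```text
t 1.225 tcp [ 0.4012 -0.2524  0.3005] F [ 0.0971 -0.4705  0.1042] Fn 0.025626887334422796 loc [ 0.0152 -0.3486  0.2525]
travel [ 0.2216  0.9235 -0.3391]
rot [-0.0035 -0.3888 -0.0081]
```

Emit:
{"op": "arm_command", "data": {
  "travel": [
    [0.02,0.1,0],
    [0.04,0.2,0],
    [0.06,0.32,0],
    [0.08,0.44,0],
    [0.1,0.56,-0.04],
    [0.12,0.68,-0.09],
    [0.14,0.8,-0.15],
    [0.15,0.9,-0.2],
    [0.153,0.924,-0.241],
    [0.19,0.924,-0.29],
    [0.222,0.924,-0.339],
    [0.222,0.924,-0.339],
    [0.222,0.924,-0.339]
  ],
  "delta_rot": [
    [0,0,0],
    [0,-0.06,0],
    [0,-0.12,0],
    [0,-0.18,0],
    [0,-0.24,0],
    [0,-0.3,0],
    [0,-0.36,0],
    [-0.003,-0.389,-0.008],
    [-0.003,-0.389,-0.008],
    [-0.003,-0.389,-0.008],
    [-0.003,-0.389,-0.008],
    [-0.003,-0.389,-0.008],
    [-0.003,-0.389,-0.008]
  ]
}}

```text
time_s: 2.85
tcp_pos: [0.5152, 0.1347, 0.2133]
eef_rot: [178.7, 29.6, -178.3]
contact_force: [-0.6, -0.7, 0.4]
gripper_width: 0.0002
gripper_force: 0.0
```

```bash
python3 - <<'E'
from h import *
from plant import viewer
go(W(.003,.1148,.020+.019+.006),RC)
a=[cv2.resize(viewer.capture(k)["img"][y:y+110,x:x+180],None,fx=4,fy=4)[:,:,::-1] for k,x,y in(("top",170,140),)]
cv2.imwrite("pics/k1.png",a[0])
E
```

```text
t 2.85 tcp [0.5152 0.1347 0.2133] F [-0.5784 -0.6765  0.4398] Fn 0.6861841989295768 loc [0.0538 0.0402 0.119 ]
travel [ 0.0039  0.1491 -0.1794]
rot [-0.0122 -0.0601 -0.0363]
```

View pics/k1.png

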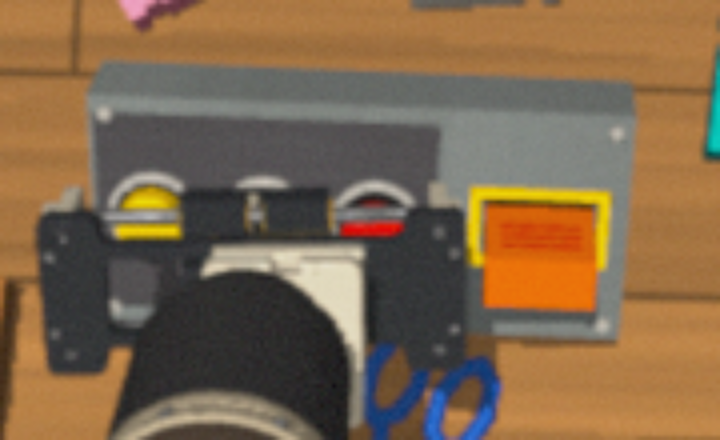

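The gripper is still short of yellow and hovering over blue, because the joint-speed limit slowed it. I continue the move.

Emit:
{"op": "arm_command", "data": {
  "travel": [
    [-0.02,0.08,-0.02],
    [-0.03,0.149,-0.06],
    [-0.02,0.149,-0.12],
    [-0.008,0.149,-0.163],
    [-0.008,0.149,-0.163],
    [-0.008,0.149,-0.163],
    [-0.008,0.149,-0.163]
  ],
  "delta_rot": [
    [0,-0.03,-0.02],
    [-0.012,-0.06,-0.036],
    [-0.012,-0.06,-0.036],
    [-0.012,-0.06,-0.036],
    [-0.012,-0.06,-0.036],
    [-0.012,-0.06,-0.036],
    [-0.012,-0.06,-0.036]
  ]
}}

```text
time_s: 3.78
tcp_pos: [0.5151, 0.1371, 0.2118]
eef_rot: [178.6, 29.5, -178.1]
contact_force: [0.5, 0.1, 0.2]
gripper_width: 0.0004
gripper_force: 0.0
```

```bash
python3 - <<'E'
from h import *
go(W(.003,.1148,.020+.019+.004),RC)
E
```

```text
t 3.775 tcp [0.5151 0.1371 0.2118] F [0.53   0.1214 0.2075] Fn -0.13294654156979197 loc [0.0528 0.0426 0.1178]
travel [ 0.0064  0.1443 -0.1798]
rot [-0.0122 -0.0615 -0.0389]
```

```bash
python3 - <<'E'
from plant import r
s=r.get_state();print(s["joints"],s["qd"])
E
```

```text
[  38.81281831   -6.07626245  -58.22052662   52.46487961  -20.3873511
 -173.60081801] [-0.07429982 -0.14810461  0.02806138  0.21859597  0.34669137  0.01761274]
```

Joints 3 and 6 are at their limits, since this yaw and a 35° tilt cannot be reached here. I'll go vertical, turn the tool half a turn so that yaw is about 0, and use a smaller tilt.

Emit:
{"op": "arm_command", "data": {
  "travel": [
    [0,0,0.05],
    [0,0,0.1],
    [0,0,0.14],
    [0,0,0.14],
    [0,0,0.14],
    [0,0,0.14]
  ],
  "delta_rot": [
    [0,0.08,0],
    [0,0.18,0],
    [0,0.28,0],
    [0,0.33,0],
    [0,0.33,0],
    [0,0.33,0]
  ]
}}

```text
time_s: 4.53
tcp_pos: [0.515, 0.1368, 0.2809]
eef_rot: [177.7, -0.2, -178.4]
contact_force: [-0.4, 0.2, -0.3]
gripper_width: 0.0006
gripper_force: 0.0
```

Emit:
{"op": "arm_command", "data": {
  "travel": [
    [0,0,0],
    [0,0,0],
    [0,0,0],
    [0,0,0],
    [0,0,0],
    [0,0,0],
    [0,0,0],
    [0,0,0],
    [0,0,0],
    [0,0,0]
  ],
  "delta_rot": [
    [0,0,0.1],
    [0,0,0.2],
    [0,0,0.3],
    [0,0,0.4],
    [0,0,0.5],
    [0,0,0.6],
    [0,0,0.7],
    [0,0,0.8],
    [0,0,0.9],
    [0,0,0.95]
  ]
}}

```text
time_s: 5.78
tcp_pos: [0.5136, 0.1368, 0.282]
eef_rot: [177.8, -0.2, -92.6]
contact_force: [-0.1, -0.8, 0.3]
gripper_width: 0.0
gripper_force: 0.0
```

```bash
cat >> h.py <<'E'
def RT(t,yaw0=True):  # tool tilted t deg from down towards console +x, yaw ~ console x, tool y = -cy
    a=np.radians(t); z=np.sin(a)*cx-np.cos(a)*np.array([0,0,1]); y=-cy
    return np.column_stack([np.cross(y,z),y,z])
E
python3 - <<'E'
from h import *
from plant import r
go(None,RT(0)); print(r.get_state()["joints"],r.get_state()["eef_rot"])
E
```

```text
t 5.775 tcp [0.5136 0.1368 0.282 ] F [-0.1466 -0.8202  0.2905] Fn 0.3150217378910139 loc [0.0918 0.0423 0.1762]
rot [ 0.0211 -0.0183  1.0188]
[ 35.2005   7.0236 -12.0077  -1.2456 -72.8822 -37.3772] [177.7614  -0.228  -92.5587]
```

Emit:
{"op": "arm_command", "data": {
  "travel": [
    [0,0.02,0],
    [0,0.04,0],
    [0,0.06,0],
    [0,0.08,0],
    [0,0.1,0],
    [0,0.12,0],
    [0,0.14,0],
    [0,0.14,0],
    [0,0.14,0],
    [0,0.14,0]
  ],
  "delta_rot": [
    [0,0,0.1],
    [0,0,0.2],
    [0,0,0.3],
    [0,0,0.4],
    [0,0,0.5],
    [0,0,0.6],
    [0,0,0.7],
    [0,0,0.8],
    [0.02,-0.02,0.9],
    [0.02,-0.02,0.98]
  ]
}}

```text
time_s: 7.02
tcp_pos: [0.5136, 0.2064, 0.2823]
eef_rot: [180.0, -0.2, -4.3]
contact_force: [-0.1, 0.7, -0.4]
gripper_width: 0.0004
gripper_force: 0.0
```

```bash
cat >> h.py <<'E'
def tipgoal(a,b,h,t):  # tcp so that the fingertip centre is at local (a,b,h)
    R=RT(t); P=W(a,b,h)-.019*R[:,2]; go(P,R)
E
python3 - <<'E'
from h import *
from plant import r
tipgoal(-.002,.1148,.020+.012,20); print(r.get_state()["joints"],r.get_state()["eef_rot"])
E
```

```text
t 7.025 tcp [0.5136 0.2064 0.2823] F [-0.1138  0.6859 -0.4272] Fn -0.27879023647448664 loc [0.0912 0.1119 0.177 ]
travel [ 0.0008  0.0057 -0.3087]
rot [-0.0099 -0.2201  0.038 ]
[ 42.2611   7.7193 -11.6901   0.1391 -70.4761  43.3773] [179.9931  -0.174   -4.3152]
```

Emit:
{"op": "arm_command", "data": {
  "travel": [
    [-0.01,0,-0.05],
    [-0.02,0.006,-0.1],
    [-0.02,0.006,-0.15],
    [-0.02,0.006,-0.2],
    [-0.02,0.006,-0.25],
    [-0.01,0.006,-0.29],
    [0.001,0.006,-0.309],
    [0.001,0.006,-0.309],
    [0.001,0.006,-0.309]
  ],
  "delta_rot": [
    [0,-0.06,0.01],
    [0,-0.12,0.02],
    [0,-0.18,0.03],
    [-0.01,-0.22,0.038],
    [-0.01,-0.22,0.038],
    [-0.01,-0.22,0.038],
    [-0.01,-0.22,0.038],
    [-0.01,-0.22,0.038],
    [-0.01,-0.22,0.038]
  ]
}}

```text
time_s: 8.15
tcp_pos: [0.5148, 0.2104, 0.1282]
eef_rot: [-179.9, -19.9, -1.1]
contact_force: [-0.1, 0.1, 0.3]
gripper_width: 0.0003
gripper_force: 0.0
```

```bash
python3 - <<'E'
from h import *
from plant import r
tipgoal(-.002,.1148,.020+.005,20); print(r.get_state()["joints"],r.get_state()["eef_rot"],-n*.002)
E
```

```text
t 8.15 tcp [0.5148 0.2104 0.1282] F [-0.1284  0.0828  0.2636] Fn 0.29026668815537954 loc [0.0037 0.1159 0.0501]
travel [ 0.0065 -0.0023 -0.0119]
rot [-0.0012 -0.0011  0.0026]
[ 47.4944   6.9922 -51.4774  40.3869 -23.089    5.1111] [-179.8879  -19.8989   -1.1271] [ 0.0011 -0.     -0.0016]
```

Emit:
{"op": "arm_command", "data": {
  "travel": [
    [0.0034,0,-0.005],
    [0.007,0,-0.01],
    [0.007,0,-0.01]
  ],
  "delta_rot": [
    [0,0,0],
    [0,0,0],
    [0,0,0]
  ]
}}

```text
time_s: 8.52
tcp_pos: [0.519, 0.2103, 0.1224]
eef_rot: [-180.0, -19.9, -1.2]
contact_force: [0.7, -1.3, -1.3]
gripper_width: 0.0004
gripper_force: 0.0
```

Emit:
{"op": "arm_command", "data": {
  "travel": [
    [0.0017,0,-0.0025],
    [0.0034,0,-0.005],
    [0.0034,0,-0.005]
  ],
  "delta_rot": [
    [0,0,0],
    [0,0,0],
    [0,0,0]
  ]
}}

```text
time_s: 8.9
tcp_pos: [0.5208, 0.2103, 0.12]
eef_rot: [-180.0, -19.9, -1.2]
contact_force: [-1.4, -0.7, 1.6]
gripper_width: 0.0006
gripper_force: 1.2
```

Emit:
{"op": "arm_command", "data": {
  "travel": [
    [0.0017,0,-0.0025],
    [0.0034,0,-0.005],
    [0.0034,0,-0.005]
  ],
  "delta_rot": [
    [0,0,0],
    [0,0,0],
    [0,0,0]
  ]
}}

```text
time_s: 9.28
tcp_pos: [0.5225, 0.2103, 0.1175]
eef_rot: [-180.0, -19.9, -1.2]
contact_force: [-2.5, -0.3, 3.6]
gripper_width: 0.0005
gripper_force: 1.9
```

Emit:
{"op": "arm_command", "data": {
  "travel": [
    [0.0017,0,-0.0025],
    [0.0034,0,-0.005],
    [0.0034,0,-0.005]
  ],
  "delta_rot": [
    [0,0,0],
    [0,0,0],
    [0,0,0]
  ]
}}

```text
time_s: 9.65
tcp_pos: [0.5242, 0.2103, 0.115]
eef_rot: [-180.0, -19.9, -1.2]
contact_force: [-2.8, -0.9, 4.5]
gripper_width: 0.0007
gripper_force: 2.5
```

Emit:
{"op": "arm_command", "data": {
  "travel": [
    [0.0017,0,-0.0025],
    [0.0017,0,-0.0025]
  ],
  "delta_rot": [
    [0,0,0],
    [0,0,0]
  ]
}}

```text
time_s: 9.9
tcp_pos: [0.5251, 0.2103, 0.1138]
eef_rot: [-180.0, -19.9, -1.2]
contact_force: [-3.1, -0.8, 4.4]
gripper_width: 0.0007
gripper_force: 2.8
```

Emit:
{"op": "arm_command", "data": {
  "travel": [
    [0.0011,0,-0.0016],
    [0.0011,0,-0.0016]
  ],
  "delta_rot": [
    [0,0,0],
    [0,0,0]
  ]
}}

```text
time_s: 10.15
tcp_pos: [0.5256, 0.2103, 0.1131]
eef_rot: [-179.9, -19.9, -1.2]
contact_force: [-4.9, -1.5, 7.6]
gripper_width: 0.0006
gripper_force: 4.2
```

Emit:
{"op": "arm_command", "data": {
  "travel": [
    [0.0006,0,-0.0008],
    [0.0006,0,-0.0008]
  ],
  "delta_rot": [
    [0,0,0],
    [0,0,0]
  ]
}}

```text
time_s: 10.4
tcp_pos: [0.5258, 0.2103, 0.113]
eef_rot: [-179.9, -19.9, -1.2]
contact_force: [-6.8, -1.7, 10.5]
gripper_width: 0.0006
gripper_force: 6.6
```

Yellow has bottomed: the force rose to 12.6 N while motion stopped. Next I retreat.

Emit:
{"op": "arm_command", "data": {
  "travel": [
    [-0.012,0,0.0165],
    [-0.03,0,0.042],
    [-0.03,0,0.042],
    [-0.03,0,0.042]
  ],
  "delta_rot": [
    [0,0,0],
    [0,0,0],
    [0,0,0],
    [0,0,0]
  ]
}}

```text
time_s: 10.9
tcp_pos: [0.5109, 0.2106, 0.1332]
eef_rot: [-179.9, -19.9, -1.1]
contact_force: [-1.0, 0.0, -0.1]
gripper_width: 0.0004
gripper_force: 0.0
```

```bash
python3 - <<'E'
from h import *
tipgoal(-.002,.0527,.022+.008,20)
E
```

```text
t 10.9 tcp [0.5109 0.2106 0.1332] F [-1.0239  0.0333 -0.1083] Fn 0.4987851166547561 loc [0.0033 0.116  0.0565]
travel [ 0.0067 -0.1268 -0.0137]
rot [-0.0006 -0.0016  0.0029]
```

Emit:
{"op": "arm_command", "data": {
  "travel": [
    [-0.002,-0.06,0],
    [-0.003,-0.127,0],
    [0.002,-0.127,-0.007],
    [0.0067,-0.127,-0.0137],
    [0.0067,-0.127,-0.0137]
  ],
  "delta_rot": [
    [0,0,0],
    [0,0,0],
    [0,0,0],
    [0,0,0],
    [0,0,0]
  ]
}}

```text
time_s: 11.52
tcp_pos: [0.5144, 0.1471, 0.1261]
eef_rot: [-180.0, -19.8, -1.1]
contact_force: [0.9, 0.0, 0.3]
gripper_width: 0.0004
gripper_force: 0.0
```

Emit:
{"op": "arm_command", "data": {
  "travel": [
    [0.0017,0,-0.0025],
    [0.0034,0,-0.005],
    [0.0034,0,-0.005]
  ],
  "delta_rot": [
    [0,0,0],
    [0,0,0],
    [0,0,0]
  ]
}}

```text
time_s: 11.9
tcp_pos: [0.516, 0.1472, 0.1243]
eef_rot: [-179.9, -19.9, -1.1]
contact_force: [-1.0, 0.0, 2.3]
gripper_width: 0.0004
gripper_force: 1.0
```

Emit:
{"op": "arm_command", "data": {
  "travel": [
    [0.0017,0,-0.0025],
    [0.0034,0,-0.005],
    [0.0034,0,-0.005]
  ],
  "delta_rot": [
    [0,0,0],
    [0,0,0],
    [0,0,0]
  ]
}}

```text
time_s: 12.28
tcp_pos: [0.5177, 0.1471, 0.1218]
eef_rot: [-179.9, -19.9, -1.2]
contact_force: [-1.6, 1.6, 1.6]
gripper_width: 0.0008
gripper_force: 1.6
```

Emit:
{"op": "arm_command", "data": {
  "travel": [
    [0.0017,0,-0.0025],
    [0.0034,0,-0.005],
    [0.0034,0,-0.005]
  ],
  "delta_rot": [
    [0,0,0],
    [0,0,0],
    [0,0,0]
  ]
}}

```text
time_s: 12.65
tcp_pos: [0.5194, 0.147, 0.1193]
eef_rot: [-179.9, -19.9, -1.2]
contact_force: [-2.9, 1.4, 3.1]
gripper_width: 0.0006
gripper_force: 2.2
```

Emit:
{"op": "arm_command", "data": {
  "travel": [
    [0.0017,0,-0.0025],
    [0.0023,0,-0.0033],
    [0.0023,0,-0.0033]
  ],
  "delta_rot": [
    [0,0,0],
    [0,0,0],
    [0,0,0]
  ]
}}

```text
time_s: 13.02
tcp_pos: [0.5205, 0.147, 0.1177]
eef_rot: [-179.9, -19.9, -1.2]
contact_force: [-2.9, 2.2, 5.1]
gripper_width: 0.0003
gripper_force: 2.6
```

Emit:
{"op": "arm_command", "data": {
  "travel": [
    [0.0011,0,-0.0016],
    [0.0011,0,-0.0016]
  ],
  "delta_rot": [
    [0,0,0],
    [0,0,0]
  ]
}}

```text
time_s: 13.28
tcp_pos: [0.5211, 0.147, 0.1169]
eef_rot: [-179.9, -19.9, -1.2]
contact_force: [-3.0, 2.5, 3.7]
gripper_width: 0.0008
gripper_force: 2.8
```

Emit:
{"op": "arm_command", "data": {
  "travel": [
    [0.0008,0,-0.0012],
    [0.0008,0,-0.0012]
  ],
  "delta_rot": [
    [0,0,0],
    [0,0,0]
  ]
}}

```text
time_s: 13.52
tcp_pos: [0.5215, 0.1471, 0.1164]
eef_rot: [-179.9, -19.9, -1.2]
contact_force: [-5.0, 2.6, 6.6]
gripper_width: 0.0003
gripper_force: 3.9
```

Emit:
{"op": "arm_command", "data": {
  "travel": [
    [0.0007,0,-0.001],
    [0.0007,0,-0.001]
  ],
  "delta_rot": [
    [0,0,0],
    [0,0,0]
  ]
}}

```text
time_s: 13.78
tcp_pos: [0.5218, 0.1471, 0.1161]
eef_rot: [-179.9, -19.9, -1.2]
contact_force: [-9.4, 2.4, 10.5]
gripper_width: 0.0002
gripper_force: 7.2
```

Emit:
{"op": "arm_command", "data": {
  "travel": [
    [-0.012,0,0.0165],
    [-0.03,0,0.042],
    [-0.03,0,0.042],
    [-0.03,0,0.042]
  ],
  "delta_rot": [
    [0,0,0],
    [0,0,0],
    [0,0,0],
    [0,0,0]
  ]
}}

```text
time_s: 14.28
tcp_pos: [0.5066, 0.1465, 0.1361]
eef_rot: [-180.0, -19.8, -1.2]
contact_force: [0.9, -0.1, 0.8]
gripper_width: 0.0004
gripper_force: 0.0
```

```bash
python3 - <<'E'
from h import *
tipgoal(-.002,-.009,.025+.008,20)
E
```

```text
t 14.275 tcp [0.5066 0.1465 0.1361] F [ 0.8578 -0.0649  0.7938] Fn 0.15767864330691894 loc [0.0023 0.0519 0.0608]
travel [ 0.01   -0.122  -0.0147]
rot [-0.0001 -0.0019  0.0034]
```

Emit:
{"op": "arm_command", "data": {
  "travel": [
    [0,-0.06,0],
    [0,-0.122,0],
    [0.005,-0.122,-0.007],
    [0.01,-0.122,-0.0147],
    [0.01,-0.122,-0.0147]
  ],
  "delta_rot": [
    [0,0,0],
    [0,0,0],
    [0,0,0],
    [0,0,0],
    [0,0,0]
  ]
}}

```text
time_s: 14.9
tcp_pos: [0.5118, 0.0859, 0.1286]
eef_rot: [180.0, -19.8, -1.1]
contact_force: [-0.3, 0.0, 0.4]
gripper_width: 0.0005
gripper_force: 0.0
```

Emit:
{"op": "arm_command", "data": {
  "travel": [
    [0.0017,0,-0.0025],
    [0.0034,0,-0.005],
    [0.0034,0,-0.005]
  ],
  "delta_rot": [
    [0,0,0],
    [0,0,0],
    [0,0,0]
  ]
}}

```text
time_s: 15.28
tcp_pos: [0.5135, 0.0861, 0.1269]
eef_rot: [-179.9, -19.9, -1.1]
contact_force: [-1.5, 1.1, 1.3]
gripper_width: 0.0001
gripper_force: 1.0
```

Emit:
{"op": "arm_command", "data": {
  "travel": [
    [0.0017,0,-0.0025],
    [0.0034,0,-0.005],
    [0.0034,0,-0.005]
  ],
  "delta_rot": [
    [0,0,0],
    [0,0,0],
    [0,0,0]
  ]
}}

```text
time_s: 15.65
tcp_pos: [0.5153, 0.086, 0.1244]
eef_rot: [-179.9, -19.9, -1.2]
contact_force: [-1.0, 2.2, 2.3]
gripper_width: 0.0002
gripper_force: 1.6
```

Emit:
{"op": "arm_command", "data": {
  "travel": [
    [0.0017,0,-0.0025],
    [0.0034,0,-0.005],
    [0.0034,0,-0.005]
  ],
  "delta_rot": [
    [0,0,0],
    [0,0,0],
    [0,0,0]
  ]
}}

```text
time_s: 16.02
tcp_pos: [0.517, 0.086, 0.1219]
eef_rot: [-179.9, -19.9, -1.2]
contact_force: [-3.4, 2.6, 3.4]
gripper_width: 0.0003
gripper_force: 2.2
```

Emit:
{"op": "arm_command", "data": {
  "travel": [
    [0.0017,0,-0.0025],
    [0.0023,0,-0.0033],
    [0.0023,0,-0.0033]
  ],
  "delta_rot": [
    [0,0,0],
    [0,0,0],
    [0,0,0]
  ]
}}

```text
time_s: 16.4
tcp_pos: [0.5181, 0.086, 0.1203]
eef_rot: [-179.9, -19.9, -1.2]
contact_force: [-3.1, 2.5, 3.8]
gripper_width: 0.0007
gripper_force: 2.6
```

Emit:
{"op": "arm_command", "data": {
  "travel": [
    [0.0011,0,-0.0016],
    [0.0011,0,-0.0016]
  ],
  "delta_rot": [
    [0,0,0],
    [0,0,0]
  ]
}}

```text
time_s: 16.65
tcp_pos: [0.5186, 0.086, 0.1194]
eef_rot: [-179.9, -19.9, -1.2]
contact_force: [-3.4, 2.4, 3.6]
gripper_width: 0.0004
gripper_force: 2.8
```

Emit:
{"op": "arm_command", "data": {
  "travel": [
    [0.0008,0,-0.0012],
    [0.0008,0,-0.0012]
  ],
  "delta_rot": [
    [0,0,0],
    [0,0,0]
  ]
}}

```text
time_s: 16.9
tcp_pos: [0.519, 0.086, 0.1189]
eef_rot: [-179.9, -19.9, -1.2]
contact_force: [-5.2, 2.3, 6.1]
gripper_width: 0.0006
gripper_force: 3.8
```

Emit:
{"op": "arm_command", "data": {
  "travel": [
    [0.0007,0,-0.001],
    [0.0007,0,-0.001]
  ],
  "delta_rot": [
    [0,0,0],
    [0,0,0]
  ]
}}

```text
time_s: 17.15
tcp_pos: [0.5193, 0.086, 0.1187]
eef_rot: [-179.9, -19.9, -1.2]
contact_force: [-8.9, 2.5, 11.3]
gripper_width: 0.0
gripper_force: 7.1
```

All three keys are down and released in order. Now the plug.

Emit:
{"op": "arm_command", "data": {
  "travel": [
    [-0.012,0,0.0165],
    [-0.04,0,0.055],
    [-0.08,0,0.115],
    [-0.08,-0.05,0.125],
    [-0.08,-0.12,0.125],
    [-0.08,-0.18,0.125],
    [-0.08,-0.18,0.125],
    [-0.08,-0.18,0.125]
  ],
  "delta_rot": [
    [0,0,0],
    [0,0,0],
    [0,0,0],
    [0,0,0],
    [0,0,0],
    [0,0,0],
    [0,0,0],
    [0,0,0]
  ],
  "grip": 0.85
}}

```text
time_s: 18.15
tcp_pos: [0.4791, -0.0045, 0.1805]
eef_rot: [-180.0, -19.8, -1.2]
contact_force: [0.1, 0.0, -0.5]
gripper_width: 0.0727
gripper_force: 0.0
```

```bash
python3 - <<'E'
from h import *
go(W(-.002,-.1005,.038),RT(20))
from plant import r; print(r.get_state()["joints"],r.get_state()["gripper_width"])
E
```

```text
t 18.15 tcp [ 0.4791 -0.0045  0.1805] F [ 0.1429  0.0158 -0.4896] Fn -0.4828124399989645 loc [ 0.0071 -0.0995  0.1116]
travel [ 0.0695 -0.0031 -0.1311]
rot [-0.0003 -0.0019  0.0039]
[ 29.8284  -6.4786 -51.2137  20.6341 -29.6952  42.3675] 0.0727008275554089
```

Emit:
{"op": "arm_command", "data": {
  "travel": [
    [0.001,-0.003,-0.033],
    [0.018,-0.003,-0.057],
    [0.035,-0.003,-0.082],
    [0.052,-0.003,-0.107],
    [0.069,-0.003,-0.131],
    [0.069,-0.003,-0.131],
    [0.069,-0.003,-0.131]
  ],
  "delta_rot": [
    [0,0,0.004],
    [0,0,0.004],
    [0,0,0.004],
    [0,0,0.004],
    [0,0,0.004],
    [0,0,0.004],
    [0,0,0.004]
  ],
  "grip": 0.85
}}

```text
time_s: 19.02
tcp_pos: [0.5136, -0.0055, 0.1153]
eef_rot: [-180.0, -19.8, -0.8]
contact_force: [0.2, 0.4, 0.8]
gripper_width: 0.0746
gripper_force: 0.0
```

```bash
python3 - <<'E'
from h import *
from plant import viewer
go(W(-.002,-.1005,.038),RT(20))
cv2.imwrite("pics/p1.png",np.hstack([cv2.resize(viewer.capture(k)["img"][y:y+100,x:x+130],None,fx=3,fy=3)[:,:,::-1] for k,x,y in(("top",250,150),("scene",220,160))]))
E
```

```text
t 19.025 tcp [ 0.5136 -0.0055  0.1153] F [0.2302 0.4469 0.8475] Fn 0.5660566014677374 loc [-0.002  -0.1     0.0385]
travel [ 0.0006 -0.001  -0.0007]
rot [-0.0004 -0.0018 -0.0009]
```

View pics/p1.png

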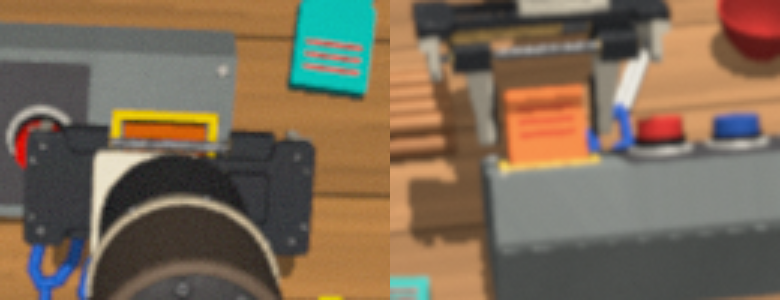

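The fingers straddle the orange plug in both views and clear the red key, so I close.

Emit:
{"op": "arm_command", "data": {
  "travel": [
    [0,0,0],
    [0,0,0],
    [0,0,0],
    [0,0,0],
    [0,0,0],
    [0,0,0]
  ],
  "delta_rot": [
    [0,0,0],
    [0,0,0],
    [0,0,0],
    [0,0,0],
    [0,0,0],
    [0,0,0]
  ],
  "grip": 0,
  "newtons": 45
}}

```text
time_s: 19.88
tcp_pos: [0.5139, -0.0055, 0.1157]
eef_rot: [-179.9, -19.9, -0.8]
contact_force: [-4.0, 1.1, 6.3]
gripper_width: 0.0597
gripper_force: 45.0
```

Emit:
{"op": "arm_command", "data": {
  "travel": [
    [-0.0034,0,0.005],
    [-0.007,0,0.01],
    [-0.0105,0,0.015],
    [-0.014,0.0002,0.02],
    [-0.014,0.0002,0.02]
  ],
  "delta_rot": [
    [0,0,0],
    [0,0,0],
    [0,0,0],
    [0,0,0],
    [0,0,0]
  ]
}}

```text
time_s: 20.5
tcp_pos: [0.5063, -0.0057, 0.1253]
eef_rot: [-180.0, -19.8, -0.8]
contact_force: [-0.2, 0.3, -0.7]
gripper_width: 0.06
gripper_force: 45.0
```

Emit:
{"op": "arm_command", "data": {
  "travel": [
    [-0.0115,0.0002,0.0165],
    [-0.023,0.0004,0.033],
    [-0.04,0.0006,0.057],
    [-0.06,0.001,0.086],
    [-0.08,0.001,0.115],
    [-0.08,0.001,0.115]
  ],
  "delta_rot": [
    [0,0,0],
    [0,0,0],
    [0,0,0],
    [0,0,0],
    [0,0,0],
    [0,0,0]
  ]
}}

```text
time_s: 21.25
tcp_pos: [0.4669, -0.0046, 0.1841]
eef_rot: [-179.8, -20.0, -0.8]
contact_force: [0.5, -0.8, -0.8]
gripper_width: 0.0597
gripper_force: 45.0
```

```bash
python3 - <<'E'
from h import *
from plant import viewer,r
go()
print(r.get_state()["joints"],r.get_state()["gripper_width"])
cv2.imwrite("pics/p2.png",np.hstack([cv2.resize(viewer.capture(k)["img"][y:y+100,x:x+130],None,fx=3,fy=3)[:,:,::-1] for k,x,y in(("top",250,150),("scene",210,130))]))
E
```

```text
t 21.25 tcp [ 0.4669 -0.0046  0.1841] F [ 0.5121 -0.7928 -0.8131] Fn -0.966574582189183 loc [-0.0008 -0.0997  0.1215]
[ 30.8553  -8.3697 -52.1746  20.4434 -30.4979  42.1208] 0.05969814956305022
```

View pics/p2.png

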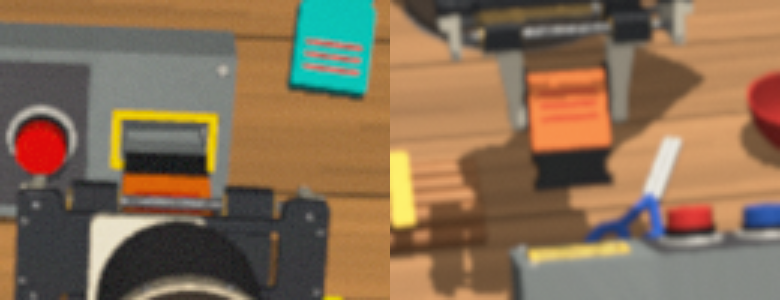

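The plug is out and held level between the pads, with its black end clear of the socket. Next I carry it to the tray, turning it upright on the way.

Emit:
{"op": "arm_command", "data": {
  "travel": [
    [0,-0.02,0.02],
    [0,-0.08,0.06],
    [0,-0.16,0.08],
    [0,-0.25,0.09],
    [0,-0.35,0.09],
    [-0.01,-0.45,0.09],
    [-0.02,-0.55,0.09],
    [-0.03,-0.63,0.07],
    [-0.033,-0.68,0.05],
    [-0.034,-0.692,0.03],
    [-0.034,-0.692,0.02],
    [-0.034,-0.692,0.02],
    [-0.034,-0.692,0.02]
  ],
  "delta_rot": [
    [0,0,0],
    [0,0.03,0],
    [0,0.08,0],
    [0,0.15,0],
    [0,0.22,0],
    [0,0.29,0],
    [0,0.35,0],
    [0,0.389,0],
    [0,0.389,0],
    [0,0.389,0],
    [0,0.389,0],
    [0,0.389,0],
    [0,0.389,0]
  ]
}}

```text
time_s: 22.98
tcp_pos: [0.4503, -0.3505, 0.1935]
eef_rot: [179.5, 15.1, -0.7]
contact_force: [-0.7, 0.1, -1.4]
gripper_width: 0.0597
gripper_force: 45.0
```

```bash
python3 - <<'E'
from h import *
from plant import viewer,r
go(np.array([.451,-.351,.130]),RT(-15))
s=r.get_state();print(s["joints"],s["gripper_width"],s["eef_rot"])
d={k:viewer.capture(k) for k in("top","scene")};pickle.dump(d,open("cap1.pkl","wb"))
cv2.imwrite("pics/p3.png",np.hstack([cv2.resize(d[k]["img"][y:y+150,x:x+100],None,fx=4,fy=4,interpolation=cv2.INTER_CUBIC)[:,:,::-1] for k,x,y in(("top",395,160),("scene",90,130))]))
E
```

```text
t 22.975 tcp [ 0.4503 -0.3505  0.1935] F [-0.7254  0.0698 -1.3963] Fn -0.7271227752872278 loc [-0.0048 -0.4459  0.1358]
travel [ 0.0015 -0.001  -0.127 ]
rot [ 0.0048 -0.0009 -0.0028]
[-15.4639  20.4265 -10.0452   4.4025 -74.0612 103.05  ] 0.05970764862645481 [179.5472  15.0746  -0.7243]
```

View pics/p3.png

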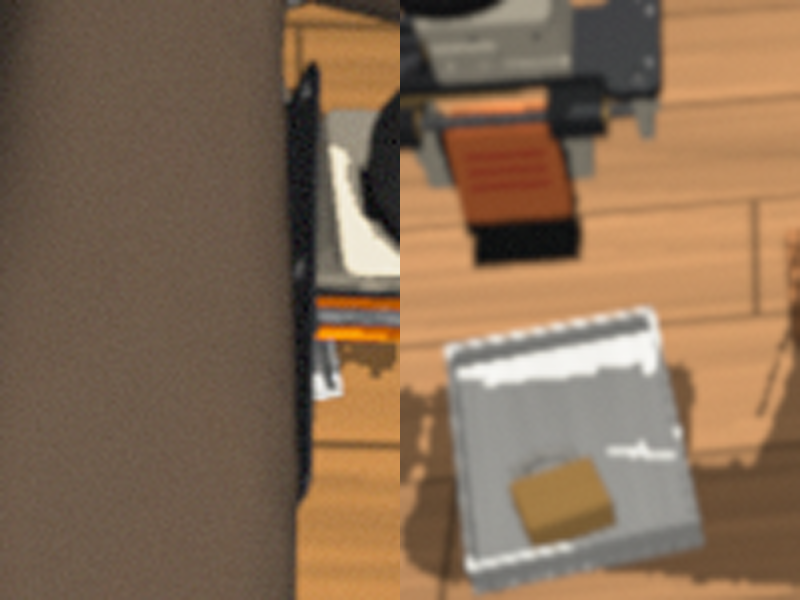

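The scene view shows the plug upright above the empty half of the tray: bottom edge at crop (475,265)–(580,258), black/orange boundary at (470,227)–(577,218). I check its height and lean against the calibration.

```bash
python3 - <<'E'
from h import *
c=pickle.load(open("cap1.pkl","rb"))["scene"]
S=lambda x,y:np.array([(x-400+.5)/4-.5+90,(y+.5)/4-.5+130])
tcp=np.array([.4503,-.3505,.1935])
for lean in(-5,0,5):
  for d in(.066,.070,.074):
    a=np.radians(lean);z=np.array([np.sin(a),0,np.cos(a)]);x=np.array([np.cos(a),0,-np.sin(a)]);o=tcp-d*z+.015*x
    pr=lambda h,s:(proj(c,o+h*z+np.array([0,s*.03,0]))-[90,130]+.5)*4-.5+[400,0]
    print(lean,d,*[pr(h,s).round() for h in(0,.032,.09) for s in(-1,1)])
E
```

```text
-5 0.066 [472. 265.] [578. 256.] [461. 218.] [569. 209.] [441. 130.] [552. 121.]
-5 0.07 [473. 271.] [579. 261.] [462. 224.] [570. 215.] [442. 137.] [553. 128.]
-5 0.074 [474. 276.] [580. 267.] [464. 230.] [571. 221.] [443. 143.] [554. 134.]
0 0.066 [473. 261.] [579. 252.] [462. 217.] [570. 208.] [441. 134.] [552. 125.]
0 0.07 [474. 266.] [580. 257.] [463. 223.] [571. 214.] [442. 140.] [553. 131.]
0 0.074 [476. 272.] [581. 262.] [465. 228.] [572. 219.] [444. 146.] [554. 137.]
5 0.066 [474. 256.] [580. 247.] [463. 216.] [570. 207.] [441. 139.] [552. 130.]
5 0.07 [476. 261.] [581. 252.] [464. 221.] [571. 212.] [442. 144.] [553. 135.]
5 0.074 [477. 266.] [582. 257.] [466. 226.] [573. 217.] [444. 150.] [555. 141.]
```

```bash
python3 - <<'E'
from h import *
c=pickle.load(open("cap1.pkl","rb"))["scene"];im=c["img"]
for col in(112,118,124,130): print(col,[tuple(map(int,im[v,col])) for v in range(150,200)] if col==118 else [int(im[v,col].astype(int)@[1,0,0]) for v in range(150,200)])
E
```

```text
112 [72, 41, 55, 107, 161, 209, 230, 212, 150, 92, 80, 114, 146, 152, 142, 139, 138, 137, 133, 131, 134, 134, 131, 131, 136, 136, 131, 132, 136, 138, 137, 140, 139, 137, 126, 93, 50, 22, 17, 17, 13, 18, 19, 13, 23, 61, 119, 173, 204, 214]
118 [(55, 53, 50), (43, 39, 35), (75, 60, 40), (128, 96, 63), (180, 130, 86), (225, 150, 95), (237, 150, 89), (211, 124, 75), (139, 91, 71), (84, 73, 70), (90, 68, 60), (129, 73, 50), (150, 80, 44), (148, 76, 39), (140, 73, 37), (138, 71, 37), (138, 71, 36), (137, 65, 37), (131, 57, 34), (132, 60, 34), (136, 65, 35), (133, 58, 32), (130, 53, 32), (133, 62, 35), (134, 65, 33), (132, 59, 33), (130, 54, 31), (134, 63, 35), (136, 69, 34), (138, 71, 36), (138, 71, 36), (139, 72, 38), (137, 70, 34), (130, 68, 35), (105, 57, 30), (65, 35, 19), (34, 25, 22), (20, 21, 20), (14, 15, 16), (17, 18, 17), (17, 19, 17), (13, 14, 14), (18, 19, 20), (16, 17, 18), (37, 30, 25), (94, 68, 46), (158, 116, 78), (198, 146, 99), (212, 157, 106), (212, 156, 106)]
124 [49, 78, 138, 179, 209, 225, 202, 149, 95, 77, 105, 144, 154, 146, 140, 139, 137, 132, 130, 133, 134, 131, 131, 133, 135, 130, 131, 136, 138, 138, 139, 141, 137, 126, 95, 54, 22, 15, 21, 14, 18, 15, 17, 18, 47, 110, 173, 206, 215, 211]
130 [34, 27, 33, 36, 39, 36, 37, 36, 38, 34, 28, 24, 25, 28, 42, 60, 69, 75, 82, 94, 105, 114, 121, 124, 127, 132, 134, 135, 136, 139, 139, 139, 132, 112, 76, 38, 16, 16, 18, 16, 18, 17, 19, 29, 79, 142, 189, 212, 213, 208]
```

The black band is 42.5 crop rows against 43.5 predicted for zero lean, and d≈0.070. The plug is upright within about 2°, and the floor should be met at TCP z≈0.074.

Emit:
{"op": "arm_command", "data": {
  "travel": [
    [0.001,0,-0.05],
    [0.001,0,-0.11],
    [0.001,0,-0.16],
    [0.001,0,-0.19],
    [0.001,0,-0.21],
    [0.001,0,-0.222],
    [0.001,0,-0.222],
    [0.001,0,-0.222]
  ],
  "delta_rot": [
    [0,0,0],
    [0,0,0],
    [0,0,0],
    [0.005,0,0],
    [0.005,0,0],
    [0.005,0,0],
    [0.005,0,0],
    [0.005,0,0]
  ]
}}

```text
time_s: 24.08
tcp_pos: [0.4506, -0.3512, 0.0824]
eef_rot: [-180.0, 15.1, -0.7]
contact_force: [0.3, 0.8, -2.0]
gripper_width: 0.0597
gripper_force: 45.0
```

Emit:
{"op": "arm_command", "data": {
  "travel": [
    [0,0,-0.005],
    [0,0,-0.01],
    [0,0,-0.01]
  ],
  "delta_rot": [
    [0,0,0],
    [0,0,0],
    [0,0,0]
  ]
}}

```text
time_s: 24.45
tcp_pos: [0.4501, -0.351, 0.0766]
eef_rot: [-179.9, 15.2, -0.7]
contact_force: [0.5, 0.2, -2.1]
gripper_width: 0.0599
gripper_force: 45.0
```

Emit:
{"op": "arm_command", "data": {
  "travel": [
    [0,0,-0.003],
    [0,0,-0.003]
  ],
  "delta_rot": [
    [0,0,0],
    [0,0,0]
  ]
}}

```text
time_s: 24.7
tcp_pos: [0.4502, -0.351, 0.0752]
eef_rot: [-180.0, 15.2, -0.7]
contact_force: [0.4, -0.2, -2.4]
gripper_width: 0.0597
gripper_force: 45.0
```

Emit:
{"op": "arm_command", "data": {
  "travel": [
    [0,0,-0.003],
    [0,0,-0.003]
  ],
  "delta_rot": [
    [0,0,0],
    [0,0,0]
  ]
}}

```text
time_s: 24.95
tcp_pos: [0.4505, -0.3511, 0.0745]
eef_rot: [-180.0, 15.1, -0.6]
contact_force: [-0.7, 1.4, 4.5]
gripper_width: 0.0594
gripper_force: 45.0
```

Contact is at z=0.0745 with about 6 N. I ease the grip so that the plug seats flat, then open.

Emit:
{"op": "arm_command", "data": {
  "travel": [
    [0,0,-0.001],
    [0,0,-0.002],
    [0,0,-0.002],
    [0,0,-0.002]
  ],
  "delta_rot": [
    [0,0,0],
    [0,0,0],
    [0,0,0],
    [0,0,0]
  ],
  "newtons": 6
}}

```text
time_s: 25.45
tcp_pos: [0.4513, -0.3512, 0.0738]
eef_rot: [180.0, 15.0, -0.6]
contact_force: [1.0, 1.8, 6.8]
gripper_width: 0.0598
gripper_force: 6.0
```

Emit:
{"op": "arm_command", "data": {
  "travel": [
    [0,0,0],
    [0,0,0],
    [0,0,0],
    [0,0,0],
    [0,0,0]
  ],
  "delta_rot": [
    [0,0,0],
    [0,0,0],
    [0,0,0],
    [0,0,0],
    [0,0,0]
  ],
  "grip": 0.85
}}

```text
time_s: 26.08
tcp_pos: [0.4502, -0.3511, 0.0727]
eef_rot: [-180.0, 15.2, -0.7]
contact_force: [0.4, 0.3, 0.1]
gripper_width: 0.0741
gripper_force: 0.0
```

Emit:
{"op": "arm_command", "data": {
  "travel": [
    [0.005,0,0.02],
    [0.016,0,0.06],
    [0.035,0,0.13],
    [0.06,0,0.22],
    [0.08,0,0.3],
    [0.08,0.08,0.34],
    [0.08,0.2,0.34],
    [0.08,0.3,0.34],
    [0.08,0.4,0.34],
    [0.08,0.4,0.34]
  ],
  "delta_rot": [
    [0,0,0],
    [0,0,0],
    [0,0,0],
    [0,0,0],
    [0,0,0],
    [0,0,0],
    [0,0,0],
    [0,0,0],
    [0,0,0],
    [0,0,0]
  ]
}}

```text
time_s: 27.32
tcp_pos: [0.4907, -0.1484, 0.2441]
eef_rot: [-179.9, 15.0, -0.4]
contact_force: [-0.2, 0.5, -0.3]
gripper_width: 0.0747
gripper_force: 0.0
```

```bash
python3 - <<'E'
from h import *
from plant import viewer
go()
d={k:viewer.capture(k)["img"] for k in("top","scene")}
cv2.imwrite("pics/p4.png",np.hstack([d["top"][80:300,150:550],d["scene"][120:340,80:400]])[:,:,::-1])
E
```

```text
t 27.325 tcp [ 0.4907 -0.1484  0.2441] F [-0.2204  0.5382 -0.2988] Fn -0.11369805614076699 loc [ 0.0549 -0.2432  0.1558]
```

View pics/p4.png

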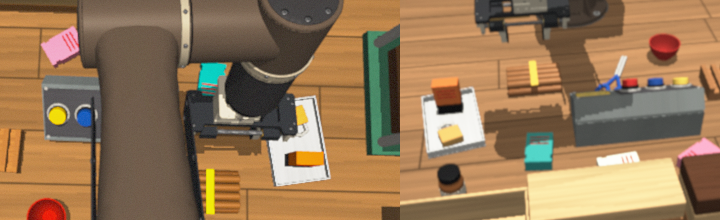

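The plug stands upright, black end down, in the empty half of the tray: top crop (305,158), scene crop (447,93). The padlock, bundle, scissors and decoys are undisturbed, and the arm is clear.

```bash
python3 -c "
from plant import close_job
print(close_job())"
```

```text
the job is handed in; nothing more can be done
None
```

I pressed the yellow, blue and red keys right down in that order (about 14 N at most), then stood the orange plug upright, black end down, in the tray's empty half; nothing else had visibly moved, and I handed the job in at about 27 s.

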